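Seat the keyed rotor in the tube spinner's hub and hold it down

ROBOT

A 6-joint arm with a two-finger parallel gripper is mounted at the origin on a cart in front of the work surface, level with it; the furniture and walls round the work are solid. World frame = base frame: x ahead of the robot, y to its left, z up, the work surface at z = 0. Lengths are in mm, angles in rad, forces in N, time in s.
With the tool pointing down it reaches from about 300 to 1000 mm from the base axis. Payload 5.1 kg.
Tool frame: the origin (TCP) lies midway between the tips of the shut fingers; the grasp point (between the pads) lies 19 mm behind it (pinch_z is the z of the grasp point in the tool frame, in mm); z points along the fingers, y is the line along which they close (so a half turn about z gives the same grasp; the last joint's range is limited). The gripper opens to 95 mm and grips with 3 to 60 N. Pads are 20 mm wide; open, the fingers measure 119 mm over their backs; the gripper's body (75 mm by 180 mm) begins 59 mm behind the grasp point.
Start: joints at [1.159, 0.124, 1.65, -0, 1.367, -0.083], TCP at [209.91, 615.16, 214.656] pointing down, gripper open.
Joint ranges: [-2.61, 2.61], [-1.02, 2.33], [0.03, 2.71], [-1.35, 4.49], [0.32, 2.68], [-2.91, 2.91]. Speed limits (rad/s): [2.57, 2.57, 3.14, 3.14, 3.14, 3.14].

INTERFACE

Orientations are given as a unit quaternion [x, y, z, w].
In Python, from cell import get_obs, camera, camera_model, job_done, pinch_z gives the robot as it stands.
- The arm moves only by the tool jog_arm, never from a script. Its argument "series" is a list of rows, each an object with "claw": the finger opening in cm, from 0 to 9.51; "xyz": the shift along the tool's x, y, z in cm, a list of three; "dr": the turn, a rotation vector about the tool's x, y, z in degrees, a list of three. In form: [{"claw": claw, "xyz": [tx, ty, tz], "dr": [ax, ay, az]}, ...]. A call has 1 to 8 rows; each row shifts and turns the commanded pose from where the row before left it, along the tool's axes as they then stand; what a row does not reach is not made up. A row lasts 1/8 s, in which the tool goes at most 62.5 mm and 10.7 degrees, less where a joint would pass 70% of its speed; a pose out of reach is approached as far as the arm can. A call is refused whole if a number of a shift passes 6.25 or a number of a turn 10.7, either way. A call with a gripper value outside its range is refused whole. The fingers move at their own pace and stop on an object; "force" is the grip in N (left out, the last holds). Time passes only in rows, so rows that do not move let the fingers close. It gives the time, the measured TCP pose, the force, the opening and the grip force at its end, in the units of the state.
- get_obs(): the state, without advancing time (a new reading comes with each control period).
- camera(name): name is "side" or "top"; returns the picture (480x640x3 uint8, red, green, blue); there is no depth.
- camera_model(name): a dict with "vfov" (degrees; the focal length in pixels is half the picture's height over the tangent of half this angle, whatever the lens; pixels are square), "cx", "cy" (the principal point, pixels), "cam_to_world" (4x4, takes a point from camera to world coordinates). Camera axes: x right, y up, looking along -z (the intrinsics and any distortion apply to the point x, -y, -z); pixel columns grow to the right and rows downward; lengths in mm; the calibration is good to about 2 mm. A picture is of the moment at which its call begins. camera_model takes no time and is no camera call.
- job_done(): hands the job in; it is judged then, once.
The state is a dict: "time": time; "joints": joint angles; "joint_vel": joint speeds; "joint_efforts": joint torques, N m; "tcp_pos": TCP position; "orientation": TCP orientation; "contact_force": force on the tool from outside, world axes, zero at the start; "moment": the same for the moment, N m; "gripper_width": finger opening in mm; "grasp_force": force on a finger pad.
Only numpy, scipy, OpenCV 4.12 (cv2) and the standard library are available. Lean on these libraries where they do the work, as an engineer would, in place of code of your own. Each camera call takes 0.05 s, during which the arm holds its last target. There are 200 camera calls.

TASK

Take the tube rotor out of its storage stand and push its keyed shaft down into the hub of the tube spinner: the hub has stopped at an unknown angle, so turn the rotor until its key slips into the hub's slot, then keep pushing against the ejector spring until the disc sits fully home, flush on the hub. Finish while still holding it pressed down there without letting go (it springs up if released), so that it can be locked; leave the bottle, the timer, the tape and the marker where they are.

Things in the scene. Friction and masses are not known exactly. Their poses are not given: they have to be found in the camera images.
- rotor: Loose grey tube rotor with steel shaft, about 0.12 kg: disc 72 mm wide, 12 thick, eight dark wells. Origin: centre of the disc's underside, z up. Below it the shaft, 16 mm thick, runs 32 mm down (last 3 mm only 13 thick). It starts hanging in the stand, its -x side (key) within 0.5 rad of the world's -x, loose sideways by some mm. A tab on the disc's rim, 44 mm from the axis, shows the key's side.
- rotor_grip (a point): Point on the rotor's axis, 34 mm above its origin, in the grip bar on the disc: 14 mm wide (along y), 36 mm long (along x), from 12 to 44 mm above the rotor's origin. Pinch it across the 14 mm. Axes as the rotor's.
- rotor_key (a point): Lower end of the key, 20 mm below the rotor's origin and 14 mm out to -x (its outer face). The key stands on the shaft's -x side, 6 mm wide (along y), from the disc's underside down to here; the 12 mm of shaft below it are plain. Axes as the rotor's.
- stand: Fixed black plastic ring on a round foot, 70 mm across at the foot, ring 50 mm outside and 38 mm inside, 40 mm tall; the rotor's disc lies on its rim and the shaft hangs in it without touching. Origin: centre of its underside on the worktop.
- spinner: Fixed drive unit: white box 100 x 100 x 45 mm, grey panel with a small dark knob on its -x face (front). Origin: centre of its underside on the worktop, z up. A steel hub, 44 mm wide and 34 mm tall, stands on the middle of its top. The hub is braked and does not turn.
- hub_mouth (a point): Centre of the hub's bore (19 mm wide) at its rim, 79 mm above the worktop; axes as the spinner's. Keyway: slot 9 mm wide right through the hub's wall, full height, open at top and side; it points anywhere within 0.5 rad of the spinner's -x, NOT given by any pose. Key resting on the rim: rotor origin 20 mm above this point; fully home: at this point.
- ejector (a joint): Spring ejector disc in the bore, m pushed down: 0 at rest (top 24 mm below the rim), 0.008 with the rotor fully home, stop at 0.009. The shaft meets it 8 mm before home; the spring takes 3 N there and 6 N at home, and lifts the rotor if let go.
- bottle: Bystander: small bottle with a screw cap, 40 x 40 x 85 mm, at the back left of the work. Origin: centre of its underside.
- timer: Bystander: bench timer with three buttons, 60 x 66 x 18 mm, near the front edge to the right. Origin: centre of its underside.
- tape: Bystander: small roll of tape, 48 mm across, 18 mm tall, at the back right of the work. Origin: centre of its underside.
- marker: Bystander: marker pen, 18 x 104 x 16 mm, lying near the front edge to the left. Origin: centre of its underside.
There are look-alikes about, which are no part of the job. Several things have the shape of the rotor; the one meant has the colours described above.

How it is judged (in metres and radians):
On the way, in this order (a step that is already met when the one before it is completed fails the run):
1. the gripped rotor is lifted clear of its stand, its disc's underside at least 80 mm above the worktop (height (world z) of rotor above 0.08 m and contact force between the fingers and rotor above 1 N and contact force between rotor and stand below 0.1 N), for 0.1 s.
2. the key is in the slot and the disc is fully down on the hub, the ejector pressed (z of rotor in the frame of hub_mouth below 0.002 m and horizontal distance between rotor and hub_mouth below 0.004 m and value of joint ejector above 0.006 m), for 0.2 s.
At the end, for the whole second after the job is handed in: The rotor is held down at rest in the hub (fingers still on it with more than 2 N): the disc's underside within 2 mm of the hub's rim, centred within 4 mm, upright within 0.08 rad, the ejector pressed down more than 6 mm (all of step 2 and z of rotor in the frame of hub_mouth above -0.003 m and angle between rotor's own z axis and vertical below 0.08 rad and contact force between the fingers and rotor above 2 N and linear speed of rotor below 0.02 m/s); the arm keeps its last pose, push and grip.
It fails at once if a bystander (bottle, timer, tape, marker) is moved more than 20 mm (distance of any of bottle, timer, tape, marker from where it was at the start of the episode above 0.02 m).
It also fails if it takes over 58 s, if anything falls off the work surface, if the arm or the gripper's body presses on something with over 40 N, if the wrist force passes 120 N, or if a joint passes its speed limit or range.

## Working session

There is one attempt and no reset: what is moved stays moved. The work goes in short steps, Python scripts to look and compute and a tool call to move; the robot and the scene stay as the last step left them, time stands still between calls to the robot, and variables do not carry over. Pictures are saved under pics/ and viewed, at most 10 in all, crops included, and the job is handed in when it is done.

Besides the shell and the picture viewer there is one more tool, called after "Call:" by a JSON object that holds its "name" and its "arguments". jog_arm: Moves the arm, as the interface text tells. Its arguments: {"type":"object","properties":{"series":{"type":"array","items":{"type":"object","properties":{"claw":{"type":"number"},"xyz":{"type":"array","items":{"type":"number"}},"dr":{"type":"array","items":{"type":"number"}}}}},"force":{"type":"number"}},"required":["series"]}

```bash
ls; mkdir -p pics
python3 - <<'E'
from cell import *
import cv2
for n in("top","side"):
    im=camera(n); cv2.imwrite(f"pics/{n}0.png",im[:,:,::-1]); print(camera_model(n))
print(get_obs(),pinch_z)
E
```

```text
pics
{'vfov': 51.819121985021006, 'cx': 321.9845924296222, 'cy': 239.14530068155912, 'cam_to_world': array([[ 7.40519043e-03,  9.95488550e-01, -9.45923366e-02,
         4.14325364e+02],
       [-9.99892344e-01,  6.17308923e-03, -1.33113698e-02,
         1.37543198e+00],
       [-1.26673893e-02,  9.46807264e-02,  9.95427093e-01,
         1.30360561e+03],
       [ 0.00000000e+00,  0.00000000e+00,  0.00000000e+00,
         1.00000000e+00]])}
{'vfov': 45.65732839621371, 'cx': 316.3330068229617, 'cy': 244.90880314537117, 'cam_to_world': array([[ 9.41758812e-01,  2.06245774e-01, -2.65618186e-01,
         1.49364226e+02],
       [-3.36278472e-01,  5.71290486e-01, -7.48694844e-01,
        -9.93731360e+02],
       [-2.67000517e-03,  7.94411645e-01,  6.07373863e-01,
         8.96350809e+02],
       [ 0.00000000e+00,  0.00000000e+00,  0.00000000e+00,
         1.00000000e+00]])}
{'time': 0.1, 'joints': array([ 1.15938153e+00,  1.24399191e-01,  1.65150758e+00,  8.91086877e-06,
        1.36748926e+00, -8.25721812e-02]), 'joint_vel': array([ 0.00013509, -0.00035257, -0.00252842, -0.00112511,  0.00090306,
        0.00060546]), 'joint_efforts': array([ 8.31443117e-05, -4.18882728e+01, -3.61094499e+01,  7.76180788e-02,
        4.61761141e-02, -5.68040343e-05]), 'tcp_pos': array([209.69730468, 614.64837917, 213.55395427]), 'orientation': array([ 1.63682296e-01,  9.86512693e-01, -8.73254422e-04, -2.24683379e-04]), 'contact_force': array([-0.18833314, -0.57455663, -0.42111538]), 'moment': array([-2.50167415e-05, -1.52415877e-02,  5.64001820e-02]), 'grasp_force': 0.0, 'gripper_width': 95.331726576425} -18.8
```

View pics/top0.png

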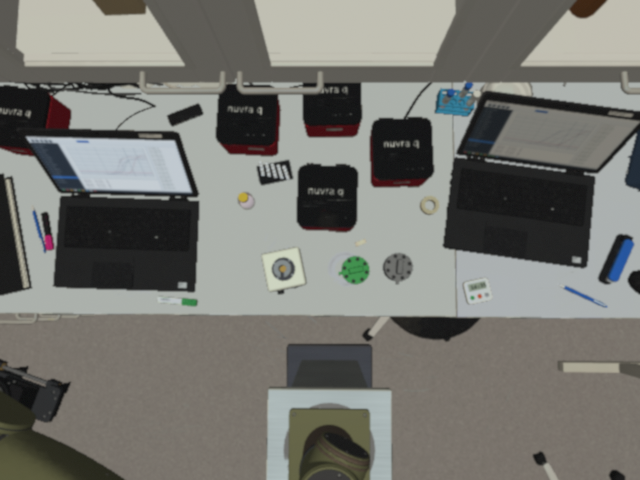

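View pics/side0.png

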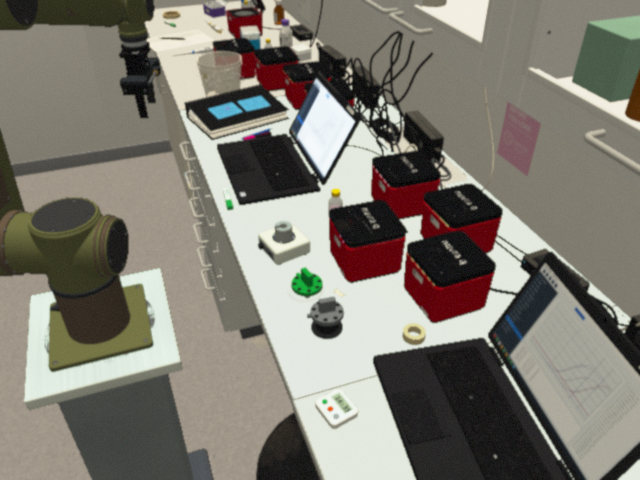

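Rotor-shaped things: a grey one at top (398,267) / side (326,315) on a black stand, and a green one at top (355,270) / side (307,283). The job wants the grey one. The spinner hub is at top (283,269). Next, a close crop to check.

Run:
```python
import cv2,numpy as np
a=cv2.imread("pics/top0.png")[240:300,250:420]; b=cv2.imread("pics/side0.png")[215:345,250:350]
A=cv2.resize(a,None,fx=4.7,fy=4.7,interpolation=cv2.INTER_CUBIC)
b1=cv2.resize(b[0:50,0:80],None,fx=5,fy=5,interpolation=cv2.INTER_CUBIC);b2=cv2.resize(b[75:125,20:100],None,fx=5,fy=5,interpolation=cv2.INTER_CUBIC)
B=np.hstack([b1,b2]); A=cv2.copyMakeBorder(A,0,0,0,800-A.shape[1],0)
cv2.imwrite("pics/c0.png",np.vstack([A,B]));print(A.shape,B.shape)
```

```text
(282, 800, 3) (250, 800, 3)
```

View pics/c0.png

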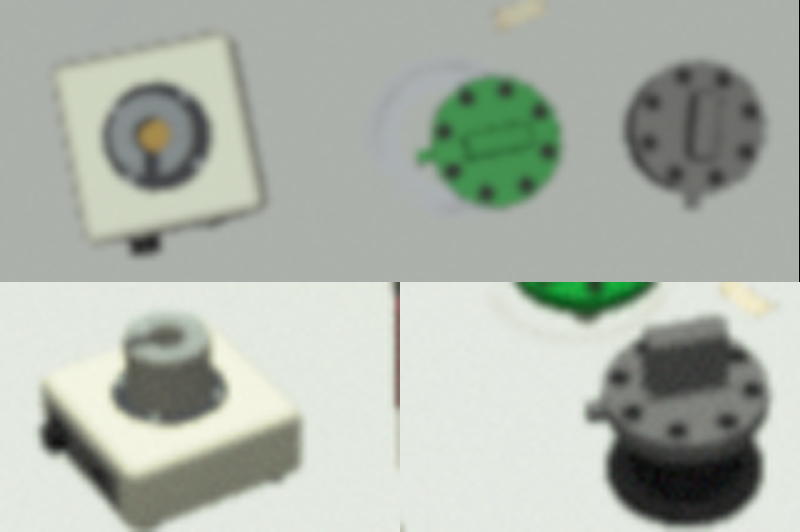

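```bash
cat > h.py <<'E'
import numpy as np
from cell import *
from scipy.spatial.transform import Rotation as R
def ray(n,u,v):
    m=camera_model(n); f=240/np.tan(np.radians(m["vfov"]/2)); T=m["cam_to_world"]
    return T[:3,3],T[:3,:3]@np.array([(u-m["cx"])/f,-(v-m["cy"])/f,-1])
def at(n,u,v,z):
    o,d=ray(n,u,v); return o+d*(z-o[2])/d[2]
def proj(n,p):
    m=camera_model(n); f=240/np.tan(np.radians(m["vfov"]/2)); T=m["cam_to_world"]
    c=T[:3,:3].T@(np.array(p)-T[:3,3]); return m["cx"]-f*c[0]/c[2], m["cy"]+f*c[1]/c[2]
def plan(target,xdir):  # tool-frame shift (cm) and z turn (deg) to target with tool x along xdir, tool down
    o=get_obs(); r=R.from_quat(o["orientation"]); z=np.array([0,0,-1.]); x=np.array([*xdir,0.])/np.hypot(*xdir)
    g=R.from_matrix(np.c_[x,np.cross(z,x),z])
    print("xyz cm (at goal axes)",(g.inv().apply(np.array(target)-o["tcp_pos"])/10).round(2),"dr deg",np.degrees((r.inv()*g).as_rotvec()).round(2))
    print(o["time"],o["tcp_pos"].round(1),o["contact_force"].round(1))
E
python3 - <<'E'
from h import *
c=lambda x,y:(250+x/4.7,240+y/4.7)
P=lambda n,z,x,y:at("top",*c(x,y),z).round(1)
d=P(0,52,695,128);t=P(0,46,691,203);print("disc",d,"tab",t,np.linalg.norm((t-d)[:2]),np.degrees(np.arctan2(t[1]-d[1],-(t[0]-d[0]))))
print("disc edges",P(0,52,625,128),P(0,52,765,128),P(0,52,695,60),P(0,52,695,195))
print("bar",P(0,84,706,125),"disc side",at("side",327,310,52))
h=P(0,79,155,136);s=P(0,79,152,168);print("hub",h,P(0,79,106,136),P(0,79,205,136),"slot",s,"side hub",at("side",283.6,225.8,79))
q=[P(0,45,*k) for k in((55,68),(230,35),(265,205),(92,242))];print(q,np.mean(q,0))
plan([d[0],d[1],110],(-1,0.05))
E
```

```text
disc [ 463.2 -174.1   52. ] tab [ 423.  -172.6   46. ] 40.22797534055125 2.1369108537572523
disc edges [ 462.9 -136.6   52. ] [ 463.4 -211.7   52. ] [ 499.8 -174.4   52. ] [ 427.3 -173.9   52. ]
bar [ 463.5 -175.4   84. ] disc side [ 463.45180507 -174.70559154   52.        ]
hub [455.9 113.9  79. ] [455.8 139.8  79. ] [456.1  87.5  79. ] slot [439.1 115.2  79. ] side hub [456.91114761 114.40195374  79.        ]
[array([493.6, 172. ,  45. ]), array([512.2,  77. ,  45. ]), array([420.3,  57. ,  45. ]), array([399.7, 150.2,  45. ])] [456.45 114.05  45.  ]
xyz cm (at goal axes) [-29.26 -77.51  10.36] dr deg [ -0.1   -0.02 -15.98]
0.1 [209.7 614.6 213.6] [-0.2 -0.6 -0.4]
```

Grey rotor in the black stand confirmed: the sizes match, disc centre is (463,-174) and the tab is about 2–3° off -x. The hub is at (456,114), with the slot about 4° off -x towards +y. Moving now.

Call:
{"name": "jog_arm", "arguments": {"series": [{"claw":9.0,"xyz":[0,0,0],"dr":[0,0,-8]},{"claw":9.0,"xyz":[0,0,0],"dr":[0,0,-8]},{"claw":9.0,"xyz":[-1.8,-5,0],"dr":[0,0,0]},{"claw":9.0,"xyz":[-1.8,-5,0],"dr":[0,0,0]},{"claw":9.0,"xyz":[-1.8,-5,0],"dr":[0,0,0]},{"claw":9.0,"xyz":[-1.8,-5,0],"dr":[0,0,0]},{"claw":9.0,"xyz":[-1.8,-5,0],"dr":[0,0,0]},{"claw":9.0,"xyz":[-1.8,-5,0],"dr":[0,0,0]}]}}

```text
time: 1.1
tcp_pos: [302.9, 308.4, 214.2]
orientation: [0.024, 1.0, -0.0, -0.0]
contact_force: [0.5, -1.0, -0.9]
gripper_width: 90.2
grasp_force: 0.0
```

Call:
{"name": "jog_arm", "arguments": {"series": [{"claw":9.0,"xyz":[-1.8,-5,0],"dr":[0,0,0]},{"claw":9.0,"xyz":[-1.8,-5,0],"dr":[0,0,0]},{"claw":9.0,"xyz":[-1.8,-5,0],"dr":[0,0,0]},{"claw":9.0,"xyz":[-1.8,-5,0],"dr":[0,0,0]},{"claw":9.0,"xyz":[-1.8,-5,0],"dr":[0,0,0]},{"claw":9.0,"xyz":[-1.8,-5,0],"dr":[0,0,0]},{"claw":9.0,"xyz":[-1.8,-5,0],"dr":[0,0,0]},{"claw":9.0,"xyz":[-1.8,-5,0],"dr":[0,0,0]}]}}

```text
time: 2.1
tcp_pos: [426.9, -98.3, 214.4]
orientation: [0.025, 1.0, 0.0, 0.0]
contact_force: [0.4, 0.2, -0.2]
gripper_width: 89.9
grasp_force: 0.0
```

```bash
python3 -c "
from h import *
plan([463.2,-174.5,110],(-1,0.05))"
```

```text
xyz cm (at goal axes) [-4.01 -7.43 10.44] dr deg [ 0.01  0.01 -0.01]
2.1 [426.9 -98.3 214.4] [ 0.4  0.2 -0.2]
```

Call:
{"name": "jog_arm", "arguments": {"series": [{"claw":9.0,"xyz":[-2,-3.7,0],"dr":[0,0,0]},{"claw":9.0,"xyz":[-2,-3.7,0],"dr":[0,0,0]},{"claw":7.0,"xyz":[0,0,4],"dr":[0,0,0]},{"claw":6.0,"xyz":[0,0,4],"dr":[0,0,0]},{"claw":5.0,"xyz":[0,0,2.4],"dr":[0,0,0]},{"claw":5.0,"xyz":[0,0,0],"dr":[0,0,0]}]}}

```text
time: 2.85
tcp_pos: [461.2, -171.4, 107.9]
orientation: [0.025, 1.0, 0.001, -0.003]
contact_force: [-0.5, -1.0, 0.1]
gripper_width: 55.2
grasp_force: 0.0
```

Run:
```python
from h import *
import cv2
plan([463.2,-174.5,57],(-1,0.05))
a=camera("top")[:,:,::-1][235:300,340:450];b=camera("side")[:,:,::-1][265:345,270:390]
A=cv2.resize(a,(660,390),interpolation=2);B=cv2.resize(b,(660,440),interpolation=2)
cv2.imwrite("pics/g.png",cv2.resize(np.hstack([A[:,60:460],cv2.resize(b,(585,390),interpolation=2)[:,100:500]]),None,fx=1,fy=1))
```

```text
xyz cm (at goal axes) [-0.21 -0.3   5.09] dr deg [ 0.14 -0.31  0.02]
2.85 [ 461.2 -171.4  107.9] [-0.5 -1.   0.1]
```

View pics/g.png

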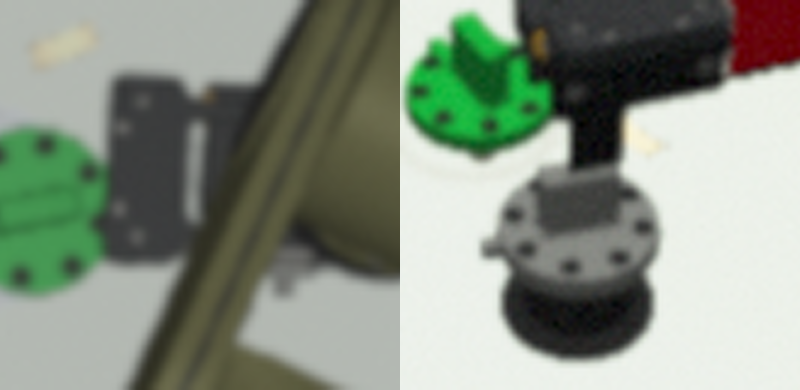

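The grey rotor sits undisturbed under the fingers, with the bar at about (580,195) in the crop between them. The green rotor is clear to the left. Descend and grip.

Call:
{"name": "jog_arm", "arguments": {"series": [{"claw":5.0,"xyz":[-0.2,-0.3,2.5],"dr":[0,0,0]},{"claw":5.0,"xyz":[0,0,2.4],"dr":[0,0,0]},{"claw":5.0,"xyz":[0,0,0],"dr":[0,0,0]},{"claw":2.5,"xyz":[0,0,0],"dr":[0,0,0]},{"claw":1.0,"xyz":[0,0,0],"dr":[0,0,0]},{"claw":1.0,"xyz":[0,0,0],"dr":[0,0,0]},{"claw":1.0,"xyz":[0,0,0],"dr":[0,0,0]},{"claw":1.0,"xyz":[0,0,0],"dr":[0,0,0]}], "force": 30}}

```text
time: 3.95
tcp_pos: [465.3, -175.3, 62.1]
orientation: [0.025, 1.0, 0.0, 0.0]
contact_force: [-0.3, 2.2, 3.4]
gripper_width: 13.7
grasp_force: 30.0
```

Gripped: 13.7 mm opening matches the 14 mm bar. Lift and check.

Call:
{"name": "jog_arm", "arguments": {"series": [{"claw":0.5,"xyz":[0,0,-1],"dr":[0,0,0]},{"claw":0.5,"xyz":[0,0,-3],"dr":[0,0,0]},{"claw":0.5,"xyz":[0,0,-3],"dr":[0,0,0]},{"claw":0.5,"xyz":[0,0,-3],"dr":[0,0,0]},{"claw":0.5,"xyz":[0,0,0],"dr":[0,0,0]},{"claw":0.5,"xyz":[0,0,0],"dr":[0,0,0]}], "force": 45}}

```text
time: 4.7
tcp_pos: [464.4, -175.2, 160.4]
orientation: [0.025, 1.0, 0.0, -0.001]
contact_force: [0.8, -0.4, -1.4]
gripper_width: 13.6
grasp_force: 45.0
```

```bash
python3 -c "
from h import *
plan([456.4,114.2,160],(-1,0.07))"
```

```text
xyz cm (at goal axes) [ 2.82 28.81  0.04] dr deg [ 0.03 -0.09  1.16]
4.7 [ 464.4 -175.2  160.4] [ 0.8 -0.4 -1.4]
```

Call:
{"name": "jog_arm", "arguments": {"series": [{"claw":0.5,"xyz":[0.3,3,0],"dr":[0,0,0]},{"claw":0.5,"xyz":[0.3,4,0],"dr":[0,0,0]},{"claw":0.5,"xyz":[0.3,4,0],"dr":[0,0,0]},{"claw":0.5,"xyz":[0.3,4,0],"dr":[0,0,0]},{"claw":0.5,"xyz":[0.3,4,0],"dr":[0,0,0]},{"claw":0.5,"xyz":[0.3,4,0],"dr":[0,0,0]},{"claw":0.5,"xyz":[0.3,4,0],"dr":[0,0,0]},{"claw":0.5,"xyz":[0.1,1.8,0],"dr":[0,0,0]}]}}

```text
time: 5.7
tcp_pos: [455.8, 114.9, 159.3]
orientation: [0.024, 1.0, -0.0, -0.002]
contact_force: [-0.5, -1.3, -2.1]
gripper_width: 13.9
grasp_force: 45.0
```

Call:
{"name": "jog_arm", "arguments": {"series": [{"claw":0.5,"xyz":[0,0,0],"dr":[0,0,0]},{"claw":0.5,"xyz":[0,0,0],"dr":[0,0,0]}]}}

```text
time: 5.95
tcp_pos: [456.7, 112.7, 160.4]
orientation: [0.025, 1.0, -0.0, -0.001]
contact_force: [-0.1, -0.0, -2.4]
gripper_width: 13.6
grasp_force: 45.0
```

Run:
```python
from h import *
import cv2
plan([456.4,114.2,140],(-1,0.07))
p=get_obs()["tcp_pos"];print(proj("side",p-[0,0,22]),proj("side",p-[0,0,54]),proj("side",[456.4,114.2,79]))
a=camera("top")[:,:,::-1][235:305,240:330];b=camera("side")[:,:,::-1][165:275,235:335]
cv2.imwrite("pics/h.png",np.hstack([cv2.resize(a,(399,310),interpolation=2)[:,:330],cv2.resize(b,None,fx=4.5,fy=4.5,interpolation=2)[:310] if 0 else cv2.resize(b,(400,440),interpolation=2)[65:375]]) )
```

```text
xyz cm (at goal axes) [0.04 0.15 2.04] dr deg [-0.05 -0.12  1.15]
5.95 [456.7 112.7 160.4] [-0.1 -0.  -2.4]
(np.float64(282.7902426256751), np.float64(206.088606352424)) (np.float64(283.2943686325195), np.float64(217.0598199859109)) (np.float64(283.42584231772986), np.float64(225.88554268854938))
```

View pics/h.png

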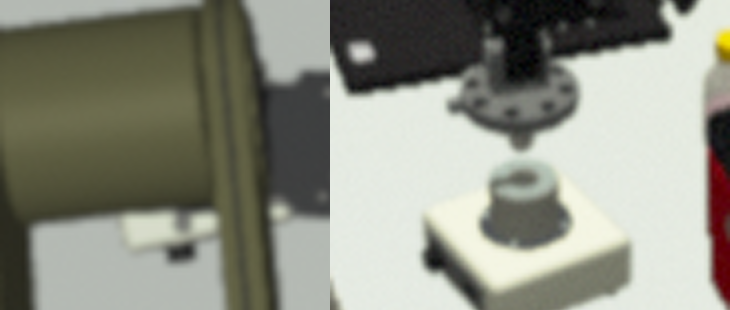

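The rotor is held upright over the hub, with the disc at side crop (520,95) and the shaft tip at (521,145), right above the bore at (522,176). Shift by 1.5 mm, turn about 1°, lower the plain shaft into the bore.

Call:
{"name": "jog_arm", "arguments": {"series": [{"claw":0.5,"xyz":[-0.05,0.15,0],"dr":[0,0,1.2]},{"claw":0.5,"xyz":[0,0,1.5],"dr":[0,0,0]},{"claw":0.5,"xyz":[0,0,0.9],"dr":[0,0,0]},{"claw":0.5,"xyz":[0,0,0.5],"dr":[0,0,0]},{"claw":0.5,"xyz":[0,0,0.5],"dr":[0,0,0]},{"claw":0.5,"xyz":[0,0,0],"dr":[0,0,0]},{"claw":0.5,"xyz":[0,0,0],"dr":[0,0,0]}]}}

```text
time: 6.92
tcp_pos: [459.3, 114.7, 131.8]
orientation: [0.035, 0.999, -0.0, 0.001]
contact_force: [-6.3, -1.9, 16.8]
gripper_width: 13.7
grasp_force: 45.0
```

Contact came early, at z 131.8, so the shaft end is probably on the bore's rim. Check the moment and the side view.

Run:
```python
from h import *
import cv2
o=get_obs();print(o["tcp_pos"],o["contact_force"],o["moment"],o["orientation"])
p=o["tcp_pos"]
for z in (10,22,54): print(z,proj("side",p-[0,0,z]))
b=camera("side")[:,:,::-1][185:265,240:330]
cv2.imwrite("pics/i.png",cv2.resize(b,(675,600),interpolation=2))
```

```text
[459.34329984 114.73616556 131.81843722] [-6.31943831 -1.85303048 16.75075607] [-4.48649306e-01  1.55096008e+00  5.64073357e-04] [ 3.50917597e-02  9.99383394e-01 -2.07194870e-04  1.16469028e-03]
10 (np.float64(283.85653342788305), np.float64(211.14125204287274))
22 (np.float64(284.0399716293028), np.float64(215.22857592138982))
54 (np.float64(284.51986472658535), np.float64(225.92143324597004))
```

View pics/i.png

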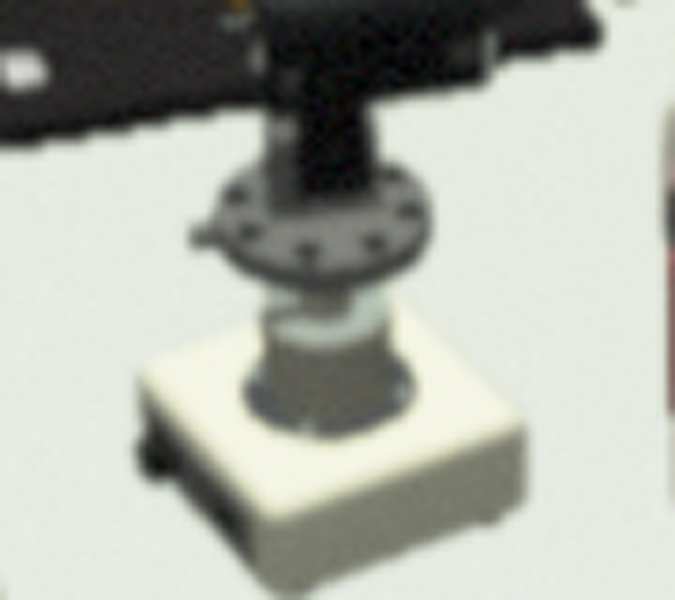

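The shaft tip is at the bore (crop ~(325,305)). The reaction force points to -x, so the shaft is too far +x. Back off, shift about 2 mm to -x, try again.

Call:
{"name": "jog_arm", "arguments": {"series": [{"claw":0.5,"xyz":[0,0,-0.8],"dr":[0,0,0]},{"claw":0.5,"xyz":[0.2,-0.05,0],"dr":[0,0,0]},{"claw":0.5,"xyz":[0,0,0],"dr":[0,0,0]},{"claw":0.5,"xyz":[0,0,0],"dr":[0,0,0]}]}}

```text
time: 7.48
tcp_pos: [455.4, 114.3, 134.8]
orientation: [0.035, 0.999, -0.0, -0.001]
contact_force: [-0.4, -0.4, -1.2]
gripper_width: 13.7
grasp_force: 45.0
```

Call:
{"name": "jog_arm", "arguments": {"series": [{"claw":0.5,"xyz":[0,0,0.3],"dr":[0,0,0]},{"claw":0.5,"xyz":[0,0,0.3],"dr":[0,0,0]},{"claw":0.5,"xyz":[0,0,0],"dr":[0,0,0]},{"claw":0.5,"xyz":[0,0,0],"dr":[0,0,0]}]}}

```text
time: 7.98
tcp_pos: [456.4, 114.5, 132.4]
orientation: [0.035, 0.999, -0.0, 0.0]
contact_force: [-4.7, -1.0, 12.1]
gripper_width: 13.6
grasp_force: 45.0
```

Soft stiffness (~3 N/mm). The contact height matches the shaft tip on the rim (16 mm shaft in a 19 mm bore), so do a small search while lightly pressing.

Call:
{"name": "jog_arm", "arguments": {"series": [{"claw":0.5,"xyz":[-0.1,0,0],"dr":[0,0,0]},{"claw":0.5,"xyz":[-0.1,0,0],"dr":[0,0,0]},{"claw":0.5,"xyz":[0,0,0],"dr":[0,0,0]}]}}

```text
time: 8.35
tcp_pos: [457.5, 114.4, 132.2]
orientation: [0.035, 0.999, -0.0, -0.001]
contact_force: [-8.0, -1.4, 13.5]
gripper_width: 13.8
grasp_force: 45.0
```

Call:
{"name": "jog_arm", "arguments": {"series": [{"claw":0.5,"xyz":[0,0.1,0],"dr":[0,0,0]},{"claw":0.5,"xyz":[0,0.1,0],"dr":[0,0,0]},{"claw":0.5,"xyz":[0,0,0],"dr":[0,0,0]}]}}

```text
time: 8.72
tcp_pos: [457.8, 115.0, 132.2]
orientation: [0.035, 0.999, -0.002, -0.001]
contact_force: [-7.1, -5.3, 14.1]
gripper_width: 13.6
grasp_force: 45.0
```

Call:
{"name": "jog_arm", "arguments": {"series": [{"claw":0.5,"xyz":[0,-0.2,0],"dr":[0,0,0]},{"claw":0.5,"xyz":[0,-0.2,0],"dr":[0,0,0]},{"claw":0.5,"xyz":[0,0,0],"dr":[0,0,0]}]}}

```text
time: 9.1
tcp_pos: [457.6, 113.8, 132.3]
orientation: [0.036, 0.999, 0.002, -0.001]
contact_force: [-6.6, 3.8, 13.0]
gripper_width: 13.8
grasp_force: 45.0
```

```bash
python3 -c "
from h import *
o=get_obs();print(o['tcp_pos'],o['contact_force'],o['moment'])"
```

```text
[457.61703603 113.81308271 132.27100873] [-6.60634272  3.75072289 12.99586632] [ 0.98237876  1.84242779 -0.06802508]
```

Run:
```python
from h import *
import cv2
p=get_obs()["tcp_pos"]; im=camera("side")[:,:,::-1][185:265,240:330]
def ov(off):
    a=cv2.resize(im,None,fx=4.4,fy=4.4,interpolation=2)
    def circ(c,r,col):
        q=[proj("side",[c[0]+r*np.cos(t),c[1]+r*np.sin(t),c[2]]) for t in np.linspace(0,6.3,60)]
        cv2.polylines(a,[np.int32((np.array(q)-[240,185]+.5)*4.4)],True,col,1)
    circ([456.4,114.2,79],22,(0,0,255)); circ(p-[0,0,off],36,(0,255,255)); circ(p-[0,0,off-12],36,(0,255,0)); return a
cv2.imwrite("pics/j.png",np.hstack([ov(22),ov(31)]))
```

```text
(no output)
```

View pics/j.png

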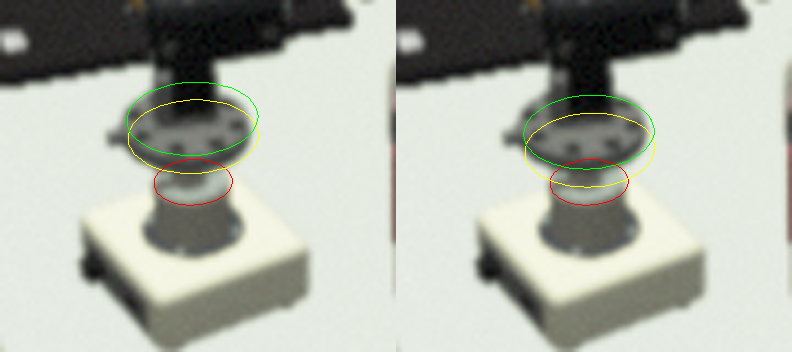

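The load looks like friction on the rim face (a constant ratio of about 0.6). Probe a few points, lifting between them.

Call:
{"name": "jog_arm", "arguments": {"series": [{"claw":0.5,"xyz":[0,0,-0.6],"dr":[0,0,0]},{"claw":0.5,"xyz":[-0.1,-0.1,0],"dr":[0,0,0]},{"claw":0.5,"xyz":[0,0,0.3],"dr":[0,0,0]},{"claw":0.5,"xyz":[0,0,0.3],"dr":[0,0,0]},{"claw":0.5,"xyz":[0,0,0],"dr":[0,0,0]},{"claw":0.5,"xyz":[0,0,0],"dr":[0,0,0]}]}}

```text
time: 9.9
tcp_pos: [459.3, 111.1, 132.5]
orientation: [0.035, 0.999, -0.0, 0.0]
contact_force: [-6.3, -0.6, 14.8]
gripper_width: 14.0
grasp_force: 45.0
```

Call:
{"name": "jog_arm", "arguments": {"series": [{"claw":0.5,"xyz":[0,0,-0.6],"dr":[0,0,0]},{"claw":0.5,"xyz":[0,0.55,0],"dr":[0,0,0]},{"claw":0.5,"xyz":[0,0,0.3],"dr":[0,0,0]},{"claw":0.5,"xyz":[0,0,0.3],"dr":[0,0,0]},{"claw":0.5,"xyz":[0,0,0],"dr":[0,0,0]},{"claw":0.5,"xyz":[0,0,0],"dr":[0,0,0]}]}}

```text
time: 10.65
tcp_pos: [459.0, 116.8, 129.5]
orientation: [0.035, 0.999, 0.0, -0.0]
contact_force: [-0.6, 1.3, 0.6]
gripper_width: 13.9
grasp_force: 45.0
```

Call:
{"name": "jog_arm", "arguments": {"series": [{"claw":0.5,"xyz":[0,0,-0.6],"dr":[0,0,0]},{"claw":0.5,"xyz":[-0.3,-0.25,0],"dr":[0,0,0]},{"claw":0.5,"xyz":[0,0,0.3],"dr":[0,0,0]},{"claw":0.5,"xyz":[0,0,0.3],"dr":[0,0,0]},{"claw":0.5,"xyz":[0,0,0],"dr":[0,0,0]},{"claw":0.5,"xyz":[0,0,0],"dr":[0,0,0]}]}}

```text
time: 11.4
tcp_pos: [462.7, 113.8, 132.3]
orientation: [0.035, 0.999, -0.0, 0.001]
contact_force: [-4.5, -1.1, 11.9]
gripper_width: 13.5
grasp_force: 45.0
```

It dropped in at y≈116.8. Go back there and lower towards the key contact.

Call:
{"name": "jog_arm", "arguments": {"series": [{"claw":0.5,"xyz":[0,0,-0.6],"dr":[0,0,0]},{"claw":0.5,"xyz":[0.3,0.25,0],"dr":[0,0,0]},{"claw":0.5,"xyz":[0,0,0.3],"dr":[0,0,0]},{"claw":0.5,"xyz":[0,0,0.3],"dr":[0,0,0]},{"claw":0.5,"xyz":[0,0,0.2],"dr":[0,0,0]},{"claw":0.5,"xyz":[0,0,0.2],"dr":[0,0,0]},{"claw":0.5,"xyz":[0,0,0],"dr":[0,0,0]},{"claw":0.5,"xyz":[0,0,0],"dr":[0,0,0]}]}}

```text
time: 12.4
tcp_pos: [460.1, 117.3, 126.1]
orientation: [0.035, 0.999, 0.001, 0.001]
contact_force: [3.3, 3.5, 0.7]
gripper_width: 13.7
grasp_force: 45.0
```

Call:
{"name": "jog_arm", "arguments": {"series": [{"claw":0.5,"xyz":[0,0,0.2],"dr":[0,0,0]},{"claw":0.5,"xyz":[0,0,0.2],"dr":[0,0,0]},{"claw":0.5,"xyz":[0,0,0.2],"dr":[0,0,0]},{"claw":0.5,"xyz":[0,0,0],"dr":[0,0,0]},{"claw":0.5,"xyz":[0,0,0],"dr":[0,0,0]}]}}

```text
time: 13.02
tcp_pos: [459.9, 117.5, 119.8]
orientation: [0.035, 0.999, 0.001, 0.001]
contact_force: [4.1, 5.6, 1.2]
gripper_width: 13.7
grasp_force: 45.0
```

Call:
{"name": "jog_arm", "arguments": {"series": [{"claw":0.5,"xyz":[-0.15,0.2,0],"dr":[0,0,0]},{"claw":0.5,"xyz":[0,0,0],"dr":[0,0,0]},{"claw":0.5,"xyz":[0,0,0],"dr":[0,0,0]}]}}

```text
time: 13.4
tcp_pos: [459.9, 118.2, 118.8]
orientation: [0.035, 0.999, -0.001, -0.001]
contact_force: [1.0, -0.0, -1.4]
gripper_width: 13.8
grasp_force: 45.0
```

Call:
{"name": "jog_arm", "arguments": {"series": [{"claw":0.5,"xyz":[0,0,0.2],"dr":[0,0,0]},{"claw":0.5,"xyz":[0,0,0.2],"dr":[0,0,0]},{"claw":0.5,"xyz":[0,0,0],"dr":[0,0,0]},{"claw":0.5,"xyz":[0,0,0],"dr":[0,0,0]}]}}

```text
time: 13.9
tcp_pos: [460.6, 118.5, 115.6]
orientation: [0.035, 0.999, -0.0, -0.0]
contact_force: [-0.3, 0.7, -2.0]
gripper_width: 13.7
grasp_force: 45.0
```

Already 4–5 mm past the key-on-rim height with no force, so the key is in the slot. Keep pushing.

Call:
{"name": "jog_arm", "arguments": {"series": [{"claw":0.5,"xyz":[0,0,0.2],"dr":[0,0,0]},{"claw":0.5,"xyz":[0,0,0.2],"dr":[0,0,0]},{"claw":0.5,"xyz":[0,0,0.2],"dr":[0,0,0]},{"claw":0.5,"xyz":[0,0,0],"dr":[0,0,0]},{"claw":0.5,"xyz":[0,0,0],"dr":[0,0,0]}], "force": 55}}

```text
time: 14.52
tcp_pos: [460.7, 118.6, 109.7]
orientation: [0.035, 0.999, 0.0, 0.0]
contact_force: [-0.3, 0.1, -0.8]
gripper_width: 13.4
grasp_force: 55.0
```

Call:
{"name": "jog_arm", "arguments": {"series": [{"claw":0.5,"xyz":[0,0,0.2],"dr":[0,0,0]},{"claw":0.5,"xyz":[0,0,0.2],"dr":[0,0,0]},{"claw":0.5,"xyz":[0,0,0.2],"dr":[0,0,0]},{"claw":0.5,"xyz":[0,0,0],"dr":[0,0,0]},{"claw":0.5,"xyz":[0,0,0],"dr":[0,0,0]}]}}

```text
time: 15.15
tcp_pos: [461.1, 118.6, 104.1]
orientation: [0.035, 0.999, 0.0, 0.0]
contact_force: [-0.4, 0.0, 2.1]
gripper_width: 13.9
grasp_force: 55.0
```

Call:
{"name": "jog_arm", "arguments": {"series": [{"claw":0.5,"xyz":[0,0,0.2],"dr":[0,0,0]},{"claw":0.5,"xyz":[0,0,0.2],"dr":[0,0,0]},{"claw":0.5,"xyz":[0,0,0.2],"dr":[0,0,0]},{"claw":0.5,"xyz":[0,0,0],"dr":[0,0,0]},{"claw":0.5,"xyz":[0,0,0],"dr":[0,0,0]}]}}

```text
time: 15.78
tcp_pos: [461.2, 118.7, 101.2]
orientation: [0.035, 0.999, -0.0, -0.0]
contact_force: [-9.1, -1.4, 22.8]
gripper_width: 13.6
grasp_force: 55.0
```

Call:
{"name": "jog_arm", "arguments": {"series": [{"claw":0.5,"xyz":[0,0,0.2],"dr":[0,0,0]},{"claw":0.5,"xyz":[0,0,0.2],"dr":[0,0,0]},{"claw":0.5,"xyz":[0,0,0],"dr":[0,0,0]},{"claw":0.5,"xyz":[0,0,0],"dr":[0,0,0]}]}}

```text
time: 16.27
tcp_pos: [461.3, 118.7, 101.1]
orientation: [0.035, 0.999, -0.0, -0.001]
contact_force: [-21.8, -2.4, 43.9]
gripper_width: 13.6
grasp_force: 55.0
```

Run:
```python
from h import *
import cv2
o=get_obs();print(o["tcp_pos"],o["contact_force"],o["moment"],o["orientation"])
b=camera("side")[:,:,::-1][185:265,240:330]
cv2.imwrite("pics/k.png",cv2.resize(b,(675,600),interpolation=2))
```

```text
[461.34782048 118.69893507 101.11685657] [-21.78822526  -2.37341459  43.87523344] [-0.73819122  4.04587995 -0.02686335] [ 3.50099568e-02  9.99386573e-01 -3.71723234e-04 -8.01789669e-04]
```

View pics/k.png

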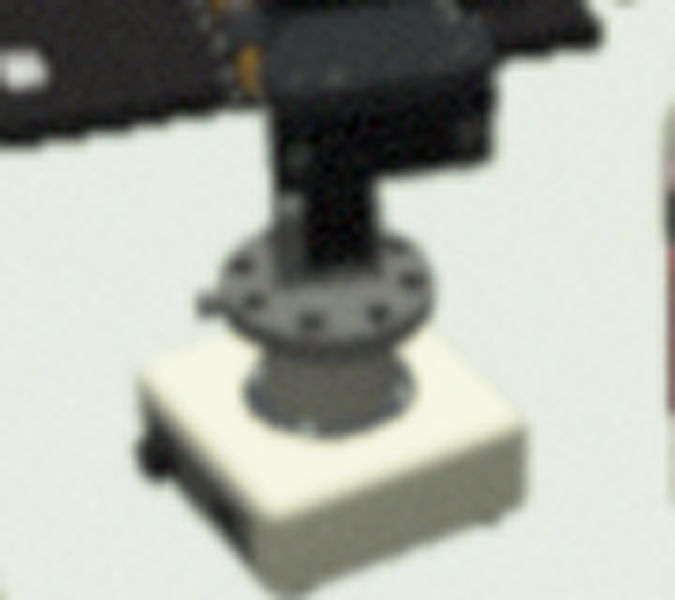

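The disc sits flush on the hub with no gap at crop (325,350), against a hard stop at z 101.1. Ease the push to about 25 N and hold.

Call:
{"name": "jog_arm", "arguments": {"series": [{"claw":0.5,"xyz":[0,0,-0.2],"dr":[0,0,0]},{"claw":0.5,"xyz":[0,0,-0.15],"dr":[0,0,0]},{"claw":0.5,"xyz":[0,0,0],"dr":[0,0,0]},{"claw":0.5,"xyz":[0,0,0],"dr":[0,0,0]},{"claw":0.5,"xyz":[0,0,0],"dr":[0,0,0]},{"claw":0.5,"xyz":[0,0,0],"dr":[0,0,0]}]}}

```text
time: 17.08
tcp_pos: [461.2, 118.7, 101.2]
orientation: [0.035, 0.999, -0.0, -0.0]
contact_force: [-11.3, -2.1, 24.5]
gripper_width: 13.7
grasp_force: 55.0
```

```bash
python3 -c "
from cell import *
print(job_done())"
```

```text
the job is handed in; nothing more can be done
None
```

The grey rotor is keyed into the hub, flush against the hard stop and still gripped and held down at about 25 N; I handed the job in at 17.1 s of the 58 s, and the judge's result was not reported back.

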